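# Hold a frame rail against the sprung stop of an assembly jig

## Task

Put the loose wooden rail, groove side up, on the base of the assembly jig, square and flush along the side fence, and press its end against the sprung stop plate so that the plate's pointer stands between the two gauge marks (a push of about 7.5 N). Keep that push steady for at least two seconds and finish while still holding it there with the gripper's fingers, because I am about to drive the screws. Never push the plate nearly to the end of its travel, and leave the stapler, the tape roll and the glue stick where they are.

Things in the scene. Friction and masses are not known exactly. Their poses are not given: they have to be found in the camera images.
- rail: The loose rail: a plain light wooden bar 130 mm long (its x) by 34 mm wide (its y) by 50 mm high (its z), about 0.14 kg, with a thin dark groove line along its top. Origin: centre of its underside. It starts flat on the counter, groove up; either end may go to the stop.
- jig: Assembly jig, fixed to the counter (place and turn vary): plywood base 6 mm thick, covering jig x -77 to +148, y -55 to +49 mm, with a low side fence at +y and a sprung stop at +x. Origin: at counter level; x along the fence to the stop, y to the fence, z up. A rail flush on the fence has its centre line at y = 0; just touching the unpressed pad, its middle is at x = 0.
- housing_top (a point): Middle of the top of the aluminium spring plunger housing behind the stop plate, 50 mm above the counter, at jig x = +131.5 mm, y = 0. The housing is 60 mm wide (jig y) and covers jig x +115 to +148 mm.
- fence_face (a point): Point on the fence's inner face, at the level of the base's top, at jig x = 0, y = +17 mm. The fence runs along jig x from -75 to +55 mm, is 14 mm thick and stands only 14 mm above the base (its top is 20 mm above the counter), so that fingers can hold the rail above it.
- pad: The sprung stop plate with its rubber pad (34 mm wide, 36 mm high) on the front, facing jig -x. Origin: centre of the pad's front face, 29 mm above the counter; at rest at jig x = +65 mm, y = 0. Axes as the jig's.
- plate (a joint): Travel of the sprung stop plate along jig +x in m: 0 at rest (towards the rail), 0.032 at its end stop. Spring of 500 N/m without preload (5 N at 0.010, 10 N at 0.020). The plate (56 mm wide, 8 mm thick, behind the pad) carries a small pointer at its -y side; two dark marks on the base stand where the pointer is at 0.010 and 0.020.
- stapler: Desk stapler, 39 x 153 x 55 mm, loose, beyond the work; leave alone. Origin: centre of its underside.
- tape_roll: Roll of tape lying flat, about 96 mm across and 48 mm high, loose, left of the jig; leave alone. Origin: centre of its underside.
- glue_stick: Glue stick lying on its side, 27 x 100 x 27 mm, loose, beyond and to the right of the rail; leave alone. Origin: centre of its underside.

How it is judged:
On the way:
1. the rail lies flush along the fence and is pressed on the stop, pointer between the marks, steadily for 2 s (y of rail in the frame of jig between -0.0025 and 0.0025 m and angle between the x axis of rail and the x axis of jig, either way round below 0.035 rad and angle between rail's own z axis and vertical below 0.05 rad and z of rail in the frame of jig below 0.009 m and value of joint plate between 0.01 and 0.02 m and contact force between rail and pad between 4 and 11.5 N and contact force between rail and the fingers above 2 N and linear speed of rail below 0.015 m/s), for 2 s.
At the end, for the whole second after the job is handed in: The fingers hold the rail flat on the jig's base (underside within 3 mm of it), upright, its centre line within 2.5 mm of flush along the fence and within 2 degrees of square, its end pressing the pad with 4 to 11.5 N, the plate 10 to 20 mm in and the rail still (under 15 mm/s) (all of step 1); the arm keeps its last pose, push and grip.
It fails at once if the stop plate is pushed nearly to its end (over 28 mm) (value of joint plate above 0.028 m).
It fails at once if the stapler is moved by over 20 mm (distance of stapler from where it was at the start of the episode above 0.02 m).
It fails at once if the tape roll is moved by over 20 mm (distance of tape_roll from where it was at the start of the episode above 0.02 m).
It fails at once if the glue stick is moved by over 20 mm (distance of glue_stick from where it was at the start of the episode above 0.02 m).
It also fails if it takes over 48 s, if anything falls off the work surface, if the arm or the gripper's body presses on something with over 40 N, if the wrist force passes 120 N, or if a joint passes its speed limit or range.

## Robot

A 6-joint arm with a two-finger parallel gripper is mounted at the origin on a cart in front of the work surface, level with it; the furniture and walls round the work are solid. World frame = base frame: x ahead of the robot, y to its left, z up, the work surface at z = 0. Lengths are in m, angles in rad, forces in N, time in s.
With the tool pointing down it reaches from about 0.35 to 0.975 m from the base axis. Payload 4.9 kg.
Tool frame: the origin (TCP) lies at the very end of the fingers, on their centre line; the grasp point (between the pads) lies 19 mm behind it (manip.grip_depth is the distance from the TCP to the grasp point, in m); z points along the fingers, x is the direction in which the jaws open and shut, and the axes are right-handed (so a half turn about z gives the same grasp; the last joint's range is limited). The gripper opens to 85 mm and grips with 20 to 120 N. Pads are 22 mm wide; open, the fingers measure 114 mm over their backs; the gripper's body (76 mm by 85 mm) begins 54 mm behind the grasp point. The pads swing forward as they close: fully open they stand 13 mm farther back than shut.
Start: joints at [-1.245, 0.053, 1.613, -0, 1.476, -0.119], TCP at [0.269, -0.564, 0.231] pointing down, gripper open.
Joint ranges: [-3.01, 3.01], [-1.01, 2.22], [0.06, 2.58], [-1.02, 4.17], [0.09, 2.62], [-3.14, 3.14]. Speed limits (rad/s): [2.57, 2.57, 3.14, 3.14, 3.14, 3.14].

## Interface

Orientations are given as a unit quaternion [w, x, y, z].
In Python, from plant import manip gives the robot as it stands. The module is installed in compiled form; this text tells all that it offers.
- The arm moves only by the shell command python3 -m crank 'ROWS' [OPENING]. ROWS is JSON, a list of rows, each a list of 4 numbers: the shift along the tool's x, y, z in cm, then the turn about the tool's z in units of 6 degrees (1.0 is 6 degrees). A call has 1 to 10 rows; each row shifts and turns the commanded pose from where the row before left it, along the tool's axes as they then stand; what a row does not reach is not made up. A row lasts 1/12 s, in which the tool goes at most 41.7 mm and 7.16 degrees, less where a joint would pass 70% of its speed; a pose out of reach is approached as far as the arm can. A call with a gripper value outside its range is refused whole. OPENING is the opening, from 0 (shut) to 1 (fully open), set as the call begins (- or left out, the last holds). The fingers move at their own pace and stop on an object; the grip force is fixed at half the most. Time passes only in rows, so rows that do not move let the fingers close. It gives the time, the measured TCP pose, the force and the opening at its end, in the units of the state.
- manip.state(): the state, without advancing time (a new reading comes with each control period).
- manip.grab_frame(name): name is "scene" or "top"; returns a dict with "img" (384x512x3 uint8, red, green, blue), "intrinsics" (3x3 intrinsics, pixels), "position" and "orientation" of the camera in the world. Camera axes: x right, y up, looking along -z (the intrinsics and any distortion apply to the point x, -y, -z); pixel columns grow to the right and rows downward; lengths in m; the calibration is good to about 2 mm. A picture is of the moment at which its call begins. There is no depth.
- manip.job_done(): hands the job in, once; it reports no verdict.
The state is a dict: "time": time; "joint_pos": joint angles; "joint_vel": joint speeds; "joint_efforts": joint torques, N m; "tool_pos": TCP position; "tool_rot": TCP orientation; "contact_force": force on the tool from outside, world axes, zero at the start; "ft_torque": the same for the moment, N m; "gripper_width": opening from 0.0 (shut) to 1.0 (fully open).
Only numpy, scipy, OpenCV 4.12 (cv2) and the standard library are available. Lean on these libraries where they do the work, as an engineer would, in place of code of your own. Each camera call takes 0.05 s, during which the arm holds its last target.

## Working session

There is one attempt and no reset: what is moved stays moved. The work goes in short steps, Python scripts to look and compute and a shell command to move; the robot and the scene stay as the last step left them, time stands still between calls to the robot, and variables do not carry over. Pictures are saved under pics/ and viewed, and the job is handed in when it is done.

```bash
mkdir -p pics
cat > h.py <<'E'
import numpy as np, cv2, json
from plant import manip
from scipy.spatial.transform import Rotation as R
def grab(n,save):
    f=manip.grab_frame(n); cv2.imwrite('pics/'+save+'.png',f['img'][:,:,::-1]); np.savez('pics/'+save+'.npz',**{k:np.array(v) for k,v in f.items()}); return f
def rot(q): return R.from_quat([q[1],q[2],q[3],q[0]])
def ray(f,uv,z):
    K=np.array(f['intrinsics']);p=np.array(f['position']);r=rot(f['orientation'])
    d=np.linalg.inv(K)@np.array([uv[0],uv[1],1.]); d=r.apply([d[0],-d[1],-d[2]])
    return p+d*(z-p[2])/d[2]
def proj(f,P):
    K=np.array(f['intrinsics']);p=np.array(f['position']);r=rot(f['orientation'])
    c=r.inv().apply(np.array(P)-p); c=np.array([c[0],-c[1],-c[2]]); u=K@c; return u[:2]/u[2]
E
python3 - <<'E'
from h import *
for n in('scene','top'):
    f=grab(n,n+'0'); print(n,{k:np.round(np.array(v),4).tolist() for k,v in f.items() if k!='img'})
print(manip.state(), manip.grip_depth)
E
```

```text
scene {'intrinsics': [[452.3689, 0.0, 256.0033], [0.0, 452.3689, 193.9844], [0.0, 0.0, 1.0]], 'position': [0.0993, 0.7791, 0.752], 'orientation': [-0.3129, -0.1441, 0.3931, 0.8525]}
top {'intrinsics': [[372.1673, 0.0, 256.5213], [0.0, 372.1673, 189.6599], [0.0, 0.0, 1.0]], 'position': [0.5136, 0.1605, 1.1134], 'orientation': [0.7062, 0.046, -0.0428, -0.7052]}
{'time': 0.1, 'joint_pos': array([-1.24501466e+00,  5.32857811e-02,  1.61413280e+00, -1.96771507e-05,
        1.47598939e+00, -1.18960178e-01]), 'joint_vel': array([ 0.0003786 , -0.00197208, -0.00314202,  0.00066656,  0.00124668,
       -0.00026902]), 'joint_efforts': array([-4.79709743e-04, -3.94904029e+01, -3.71362174e+01, -1.02809336e-04,
        3.87382403e-03,  3.82372320e-05]), 'tool_pos': array([ 0.26873086, -0.56366705,  0.23020336]), 'tool_rot': array([-5.64528475e-04,  8.45643356e-01, -5.33747591e-01, -7.10808722e-04]), 'contact_force': array([ 0.7110868 , -0.69989839,  0.05443619]), 'ft_torque': array([ 0.00645196, -0.00546969, -0.01130156]), 'gripper_width': 0.9999277395973619} 0.0187
```

View pics/top0.png

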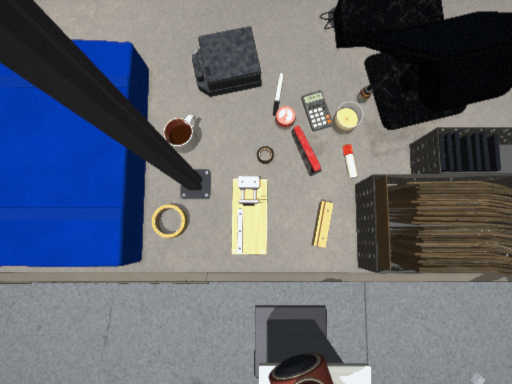

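View pics/scene0.png

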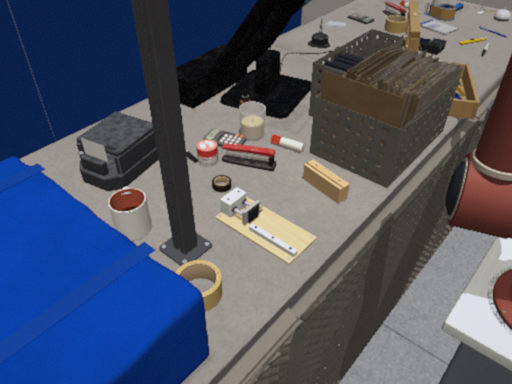

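Run:
```python
from h import *
a=cv2.imread('pics/top0.png')[165:265,145:345]; cv2.imwrite('pics/topc.png',cv2.resize(a,(800,400),interpolation=cv2.INTER_CUBIC))
a=cv2.imread('pics/scene0.png')[130:270,200:360]; cv2.imwrite('pics/scenec.png',cv2.resize(a,(640,560),interpolation=cv2.INTER_CUBIC))
```

```text
(no output)
```

View pics/topc.png

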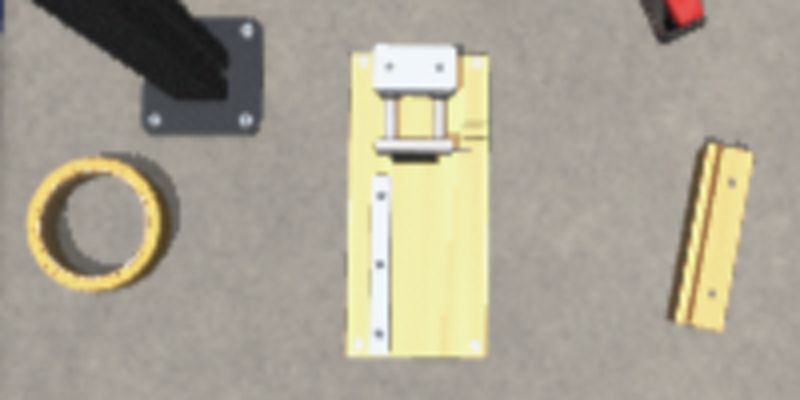

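View pics/scenec.png

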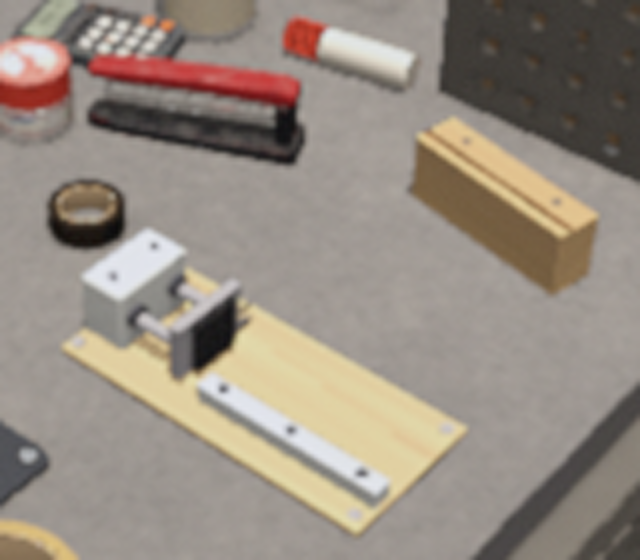

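Run:
```python
from h import *
f=dict(np.load('pics/top0.npz')); im=f['img'].astype(int)
sx=lambda c:(c[0]/4+145-0.375, c[1]/4+165-0.375)
hsv=cv2.cvtColor(f['img'],cv2.COLOR_RGB2HSV)
up=cv2.resize(hsv[165:265,145:345],(1600,800),interpolation=cv2.INTER_CUBIC)
m=((up[...,0]>12)&(up[...,0]<35)&(up[...,1]>70)&(up[...,2]>110)).astype(np.uint8)
vis=cv2.cvtColor(up,cv2.COLOR_HSV2BGR)
cs,_=cv2.findContours(cv2.morphologyEx(m,cv2.MORPH_CLOSE,np.ones((25,25))),cv2.RETR_EXTERNAL,cv2.CHAIN_APPROX_NONE)
for c in cs:
    if cv2.contourArea(c)<8000: continue
    r=cv2.minAreaRect(c); b=cv2.boxPoints(r)
    print(np.round(r[0]),np.round(r[1]),r[2])
    for p in b:
        uv=(p[0]/8+145-0.44,p[1]/8+165-0.44)
        print(np.round(uv,2),[np.round(ray(f,uv,z)[:2],4).tolist() for z in(0,.006,.05)])
    cv2.drawContours(vis,[b.astype(int)],0,(0,0,255),1);cv2.drawContours(vis,[c],0,(255,0,0),1)
cv2.imwrite('pics/v1.png',cv2.resize(vis,(800,400)))
cv2.imwrite('pics/v2.png',cv2.resize(vis[180:780,1280:1580],(600,600*2)[:2])[:600])
for n,h in(('top',0),):
    pass
v=vis[200:740,1250:1600]; cv2.imwrite('pics/v2.png',v)
```

```text
[188. 448.] [273. 271.] 90.0
[151.06 203.56] [[0.6117, 0.4825], [0.6112, 0.4808], [0.6073, 0.4681]]
[184.94 203.56] [[0.6119, 0.3806], [0.6114, 0.3794], [0.6075, 0.3707]]
[184.94 237.68] [[0.5102, 0.378], [0.5102, 0.3768], [0.5104, 0.3682]]
[151.06 237.68] [[0.51, 0.4787], [0.5101, 0.477], [0.5102, 0.4644]]
[1422.  473.] [115. 370.] 10.472028732299805
[311.07 245.1 ] [[0.4891, 0.004], [0.4893, 0.0049], [0.4902, 0.0111]]
[319.48 199.58] [[0.6244, -0.0235], [0.6238, -0.0225], [0.6195, -0.0152]]
[333.59 202.18] [[0.6166, -0.0656], [0.6161, -0.0644], [0.612, -0.0554]]
[325.17 247.71] [[0.4816, -0.0375], [0.4818, -0.0364], [0.483, -0.0286]]
[833. 411.] [604. 282.] 90.0
[231.06 178.18] [[0.6892, 0.2428], [0.6882, 0.2424], [0.6813, 0.2391]]
[266.31 178.18] [[0.6893, 0.1361], [0.6883, 0.1362], [0.6814, 0.1372]]
[266.31 253.68] [[0.4638, 0.1365], [0.4641, 0.1366], [0.4661, 0.1375]]
[231.06 253.68] [[0.4636, 0.2405], [0.4639, 0.2401], [0.4659, 0.2369]]
```

View pics/v1.png

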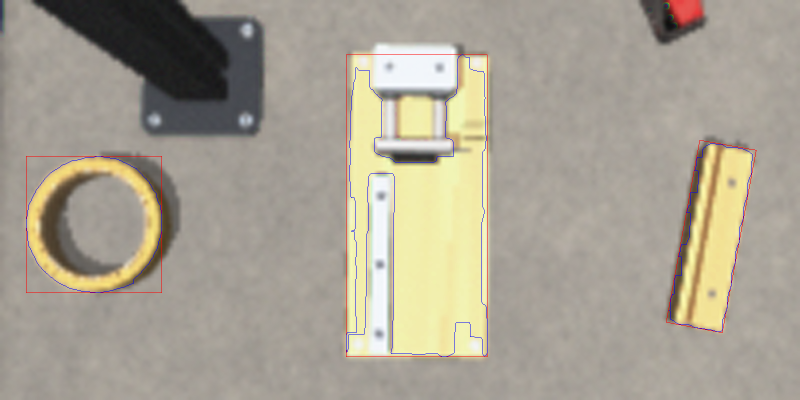

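View pics/v2.png

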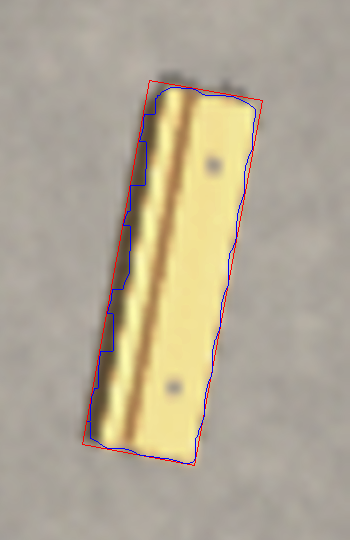

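```bash
cat >> h.py <<'E'
def edge(f,p0,p1,half=4,n=40,z=0.0,trim=.08):
    """refine straight edge near p0-p1: strongest gradient along normal, subpixel; return fitted line pts in world at z"""
    g=cv2.cvtColor(f['img'],cv2.COLOR_RGB2LAB)[...,0].astype(np.float32)
    g=cv2.cvtColor(f['img'],cv2.COLOR_RGB2LAB).astype(np.float32)
    p0=np.array(p0,float);p1=np.array(p1,float);d=(p1-p0)/np.linalg.norm(p1-p0);nn=np.array([-d[1],d[0]])
    s=np.arange(-half,half+.01,.25);P=[]
    for t in np.linspace(trim,1-trim,n):
        q=p0+t*(p1-p0); xy=(q+s[:,None]*nn).astype(np.float32)
        pr=cv2.remap(g,xy[:,0].reshape(1,-1),xy[:,1].reshape(1,-1),cv2.INTER_LINEAR)[0]
        w=np.linalg.norm(np.diff(pr,axis=0),axis=1)**2; k=w.argmax(); lo,hi=max(0,k-5),min(len(w),k+6)
        P.append(q+nn*((w[lo:hi]*(s[lo:hi]+.125)).sum()/w[lo:hi].sum()))
    W=np.array([ray(f,p,z)[:2] for p in P])
    l=cv2.fitLine(W.astype(np.float32),cv2.DIST_HUBER,0,1e-4,1e-5).ravel().astype(float)
    res=np.abs((W-l[2:])@np.array([-l[1],l[0]]))
    if l[0]*1+l[1]*.3<0: l[:2]*=-1
    return l, np.degrees(np.arctan2(l[1],l[0])), np.median(res)
E
python3 - <<'E'
from h import *
f=dict(np.load('pics/top0.npz'))
c=lambda x,y:(x/4+145-.375,y/4+165-.375)
for nm,a,b,z in[('jig L',c(350,60),c(346,352),.006),('jig R',c(488,60),c(488,352),.006),('jig bottom',c(346,356),c(486,356),.006),('jig top L',c(351,53),c(373,53),.006),
 ('fenceR',c(391,178),c(391,350),.02),('fenceL',c(373,178),c(370,350),.02),
 ('rail R',c(752,150),c(723,328),.05),('rail bot',c(678,322),c(722,330),.05),('rail top',c(709,143),c(750,150),.05),('post',c(160,133),c(255,133),.0),('postR',c(262,25),c(262,125),0)]:
    l,a,r=edge(f,a,b,half=2.5,z=z); print(nm,np.round(l[2:],4),round(a,2),round(r,5))
E
```

```text
jig L [0.5692 0.2394] -0.13 0.00049
jig R [0.5778 0.1357] 0.01 6e-05
jig bottom [0.4643 0.1916] 90.25 6e-05
jig top L [0.6899 0.2301] 90.75 9e-05
fenceR [0.5284 0.2079] 0.37 2e-05
fenceL [0.5295 0.2215] -0.34 0.00027
rail R [ 0.5609 -0.0437] -11.58 0.0004
rail bot [ 0.4871 -0.0137] 77.76 0.0003
rail top [ 0.6147 -0.0346] 77.51 0.00043
post [0.6276 0.3473] 90.18 5e-05
postR [0.6807 0.3051] 0.8 0.00011
```

```bash
python3 -m crank '[[-1.5,-1.2,0,0],[-3.1,-2.43,0,0],[-3.1,-2.43,0,0],[-3.1,-2.43,0,0],[-3.1,-2.43,0,0],[-3.1,-2.43,0,0],[-3.1,-2.43,0,0],[-3.1,-2.43,0,0],[-3.1,-2.43,0,0],[-3.1,-2.43,0,0]]' 1
```

```text
time: 0.93
tool_pos: [0.3504, -0.1976, 0.2308]
tool_rot: [-0.0, 0.845, -0.534, -0.0]
contact_force: [1.2, 0.4, 0.2]
gripper_width: 1.001
```

```bash
python3 -m crank '[[-2.6,-2.35,0,0],[-2.6,-2.35,0,0],[-2.6,-2.35,0,0],[-2.6,-2.35,0,0],[-2.6,-2.35,0,0],[0,0,0,1.1],[0,0,0,1.1],[0,0,0,1.1],[0,0,0,1.1],[0,0,0,1.1]]'
python3 -m crank '[[0,0,0,0.72],[0,0,0,0],[0,0,0,0]]'
cat >> h.py <<'E'
def tool():
    s=manip.state();r=rot(s['tool_rot']);return s,np.array(s['tool_pos']),r
def to(target,ang=None):
    s,p,r=tool();d=np.array(target)-p;x=r.apply([1,0,0]);a=np.degrees(np.arctan2(x[1],x[0]))
    print('pos',np.round(p,4),'ang',round(a,2),'cm in tool',np.round(r.inv().apply(d)*100,2), 'turn units',None if ang is None else round((a-ang)/6,3),'F',np.round(s['contact_force'],2),'t',round(s['time'],2),'w',round(s['gripper_width'],3))
E
python3 -c "
from h import *
to([.551,-.0243,.11],-101.8)"
```

```text
time: 1.77
tool_pos: [0.4005, -0.0313, 0.2308]
tool_rot: [-0.0, -0.657, 0.754, 0.0]
contact_force: [0.5, -0.0, -1.2]
gripper_width: 0.998
time: 2.02
tool_pos: [0.4006, -0.0315, 0.2309]
tool_rot: [-0.0, -0.631, 0.776, 0.0]
contact_force: [-0.8, -0.4, -0.6]
gripper_width: 0.998
pos [ 0.4006 -0.0315  0.2309] ang -101.72 cm in tool [ -3.76 -14.59  12.08] turn units 0.014 F [-0.79 -0.4  -0.55] t 2.02 w 0.998
```

```bash
python3 -m crank '[[-0.94,-3.65,0,0],[-0.94,-3.65,0,0],[-0.94,-3.65,0,0],[-0.94,-3.64,0,0],[0,0,4,0],[0,0,4,0],[0,0,4,0],[0,0,0,0]]'
python3 -c "
from h import *
to([.551,-.0243,.02],-101.8)
grab('scene','s1');grab('top','t1')"
```

```text
time: 2.68
tool_pos: [0.5448, -0.0236, 0.1014]
tool_rot: [-0.006, -0.631, 0.776, 0.007]
contact_force: [-2.1, 0.6, -1.8]
gripper_width: 1.001
pos [ 0.5448 -0.0236  0.1014] ang -101.74 cm in tool [-0.06 -0.76  8.13] turn units 0.01 F [-2.08  0.6  -1.79] t 2.68 w 1.001
```

View pics/s1.png

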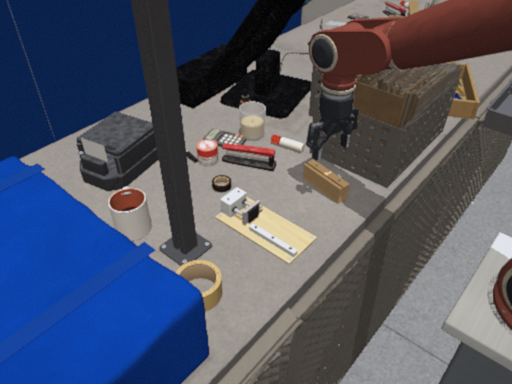

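View pics/t1.png

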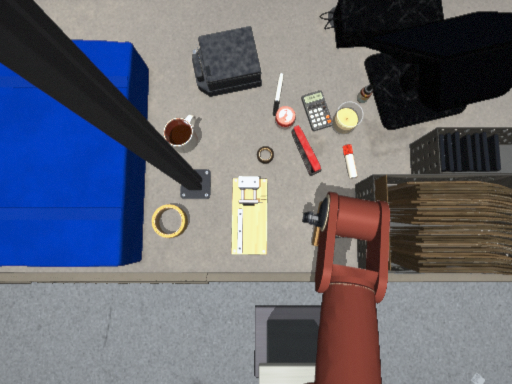

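```bash
python3 -m crank '[[0,0,0,0],[0,0,0,0],[0,0,0,0]]'
python3 -c "
from h import *
to([.551,-.0243,.02],-101.8)"
```

```text
time: 3.03
tool_pos: [0.5534, -0.0251, 0.1149]
tool_rot: [0.002, -0.631, 0.776, -0.002]
contact_force: [-0.2, 0.2, -0.0]
gripper_width: 1.004
pos [ 0.5534 -0.0251  0.1149] ang -101.82 cm in tool [-0.03  0.31  9.49] turn units -0.003 F [-0.15  0.23 -0.02] t 3.03 w 1.004
```

```bash
python3 -m crank '[[0,0,1,0],[0,0,1.2,0],[0,0,1.2,0],[0,0,1.2,0],[0,0,1.2,0],[0,0,1,0],[0,0,0.8,0],[0,0,0.6,0],[0,0,0.4,0],[0,0,0,0]]'
python3 -m crank '[[0,0,0.2,0],[0,0,0,0],[0,0,0,0]]'
python3 -c "
from h import *
to([.551,-.0243,.02],-101.8)"
```

```text
time: 3.87
tool_pos: [0.5508, -0.0246, 0.0243]
tool_rot: [-0.001, -0.63, 0.776, 0.001]
contact_force: [-0.1, 0.3, -0.3]
gripper_width: 1.003
time: 4.12
tool_pos: [0.5518, -0.0248, 0.0239]
tool_rot: [0.0, -0.63, 0.776, -0.0]
contact_force: [0.2, 0.5, 0.0]
gripper_width: 1.001
pos [ 0.5518 -0.0248  0.0239] ang -101.84 cm in tool [-0.03  0.09  0.39] turn units -0.006 F [0.19 0.52 0.05] t 4.12 w 1.001
```

```bash
python3 -m crank '[[0,0,0.3,0],[0,0,0,0],[0,0,0,0]]'
python3 -m crank '[[0,0,0,0],[0,0,0,0],[0,0,0,0],[0,0,0,0],[0,0,0,0],[0,0,0,0],[0,0,0,0],[0,0,0,0],[0,0,0,0],[0,0,0,0]]' 0
python3 -c "
from h import *
to([.551,-.0243,.02],-101.8);grab('scene','s2')
f=dict(np.load('pics/s2.npz'));a=f['img'][110:230,260:400,::-1];cv2.imwrite('pics/s2c.png',cv2.resize(a,None,fx=4,fy=4,interpolation=2))"
```

```text
time: 4.37
tool_pos: [0.5512, -0.0247, 0.0203]
tool_rot: [-0.0, -0.63, 0.776, 0.0]
contact_force: [-0.2, 1.0, 0.1]
gripper_width: 0.998
time: 5.2
tool_pos: [0.5516, -0.0248, 0.0206]
tool_rot: [0.0, -0.63, 0.776, -0.0]
contact_force: [1.4, 0.1, 2.5]
gripper_width: 0.386
pos [ 0.5516 -0.0248  0.0206] ang -101.84 cm in tool [-0.03  0.07  0.06] turn units -0.006 F [1.37 0.08 2.48] t 5.2 w 0.386
```

View pics/s2c.png

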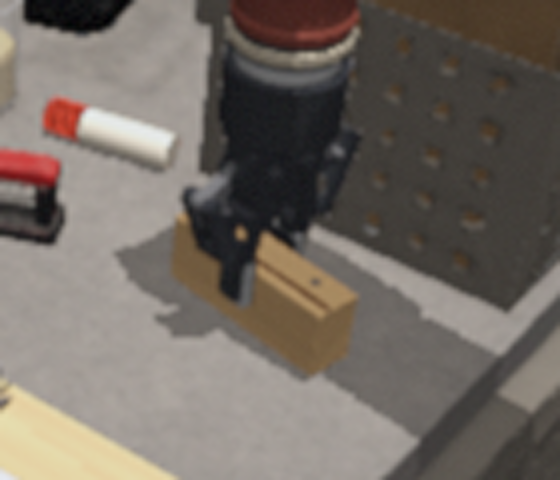

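```bash
python3 -m crank '[[0,0,-0.5,0],[0,0,-1,0],[0,0,-1.3,0],[0,0,-1.4,0],[0,0,-1.4,0],[0,0,-1.2,0],[0,0,-0.8,0],[0,0,-0.4,0],[0,0,0,0],[0,0,0,0]]'
python3 -m crank '[[0,0,0,-0.3],[0,0,0,-0.5],[0,0,0,-0.5],[0,0,0,-0.4],[0,0,0,-0.3],[0,0,0,0],[0,0,0,0],[0,0,0,0]]'
python3 -c "
from h import *
to([.5216,.183,.10],-89.85)"
```

```text
time: 6.08
tool_pos: [0.5511, -0.0247, 0.1001]
tool_rot: [-0.0, -0.63, 0.776, 0.0]
contact_force: [-0.7, -0.2, -2.0]
gripper_width: 0.387
time: 6.75
tool_pos: [0.5509, -0.0247, 0.0996]
tool_rot: [0.0, 0.708, -0.706, -0.001]
contact_force: [1.5, 0.8, -1.9]
gripper_width: 0.391
pos [ 0.5509 -0.0247  0.0996] ang -89.88 cm in tool [-20.77   2.88  -0.03] turn units -0.004 F [ 1.5   0.82 -1.88] t 6.75 w 0.391
```

```bash
python3 -m crank '[[-1,0.3,0,0],[-2,0.3,0,0],[-2.5,0.4,0,0],[-2.8,0.4,0,0],[-2.8,0.4,0,0],[-2.8,0.3,0,0],[-2.5,0.3,0,0],[-2,0.2,0,0],[-1.5,0.2,0,0],[-0.8,0.1,0,0]]'
python3 -m crank '[[0,0,0,0],[0,0,0,0],[0,0,0,0],[0,0,0,0]]'
python3 -c "
from h import *
to([.5216,.183,.10],-89.85)
grab('scene','s3');grab('top','t3')
f=dict(np.load('pics/s3.npz'));a=f['img'][110:270,200:360,::-1];cv2.imwrite('pics/s3c.png',cv2.resize(a,None,fx=3.5,fy=3.5,interpolation=2))"
```

```text
time: 7.58
tool_pos: [0.5208, 0.1845, 0.1002]
tool_rot: [-0.0, 0.709, -0.705, -0.0]
contact_force: [0.6, 0.5, -1.5]
gripper_width: 0.389
time: 7.92
tool_pos: [0.5218, 0.1814, 0.1003]
tool_rot: [0.0, 0.708, -0.707, 0.0]
contact_force: [0.7, 0.4, -0.9]
gripper_width: 0.389
pos [0.5218 0.1814 0.1003] ang -89.9 cm in tool [-0.16  0.02  0.03] turn units -0.009 F [ 0.69  0.41 -0.88] t 7.92 w 0.389
```

View pics/s3c.png

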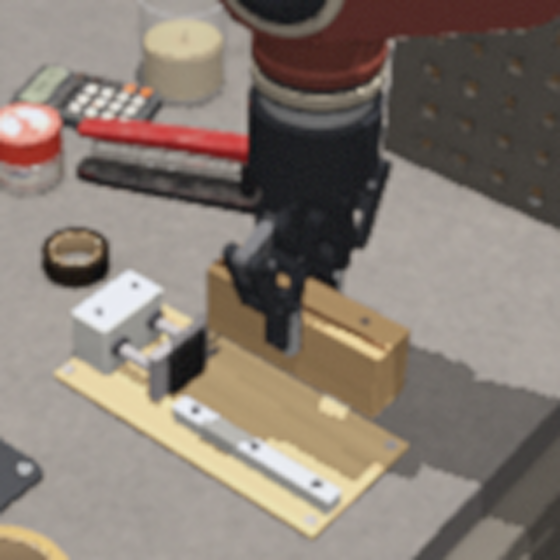

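View pics/t3.png

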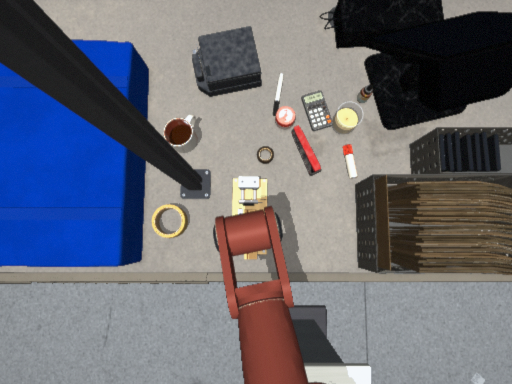

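```bash
python3 -m crank '[[0,0,0.6,0],[0,0,1,0],[0,0,1.2,0],[0,0,1.2,0],[0,0,1.1,0],[0,0,0.9,0],[0,0,0.6,0],[0,0,0.4,0],[0,0,0,0],[0,0,0,0]]'
python3 -m crank '[[0,0,0.1,0],[0,0,0.1,0],[0,0,0,0],[0,0,0,0]]'
python3 -c "
from h import *
to([.5216,.1907,.0266],-89.85)"
```

```text
time: 8.85
tool_pos: [0.5219, 0.1823, 0.0303]
tool_rot: [-0.0, 0.708, -0.706, 0.0]
contact_force: [0.5, 0.8, -1.7]
gripper_width: 0.389
time: 9.18
tool_pos: [0.5219, 0.1822, 0.0286]
tool_rot: [-0.0, 0.708, -0.706, 0.0]
contact_force: [0.3, 0.6, -1.5]
gripper_width: 0.383
pos [0.5219 0.1822 0.0286] ang -89.83 cm in tool [-0.85  0.03  0.2 ] turn units 0.003 F [ 0.31  0.64 -1.47] t 9.18 w 0.383
```

```bash
python3 -m crank '[[0,0,0.1,0],[0,0,0,0],[0,0,0,0]]'; python3 -m crank '[[0,0,0.1,0],[0,0,0,0],[0,0,0,0]]'
```

```text
time: 9.43
tool_pos: [0.5217, 0.1822, 0.0273]
tool_rot: [0.0, 0.708, -0.706, -0.0]
contact_force: [-0.1, -0.9, -1.1]
gripper_width: 0.389
time: 9.68
tool_pos: [0.522, 0.1823, 0.0266]
tool_rot: [-0.0, 0.708, -0.706, 0.0]
contact_force: [0.1, -1.0, 1.2]
gripper_width: 0.386
```

```bash
python3 -m crank '[[-0.2,0,0,0],[-0.3,0,0,0],[-0.15,0,0,0],[0,0,0,0],[0,0,0,0]]'; python3 -m crank '[[-0.1,0,0,0],[0,0,0,0],[0,0,0,0]]';python3 -m crank '[[-0.1,0,0,0],[0,0,0,0],[0,0,0,0]]'
```

```text
time: 10.1
tool_pos: [0.522, 0.189, 0.0266]
tool_rot: [-0.0, 0.708, -0.706, 0.0]
contact_force: [0.1, -0.9, 1.4]
gripper_width: 0.386
time: 10.35
tool_pos: [0.522, 0.1896, 0.0266]
tool_rot: [-0.0, 0.708, -0.706, 0.0]
contact_force: [-0.1, -1.6, 2.8]
gripper_width: 0.387
time: 10.6
tool_pos: [0.522, 0.1899, 0.0266]
tool_rot: [0.0, 0.708, -0.706, 0.001]
contact_force: [-1.0, -5.5, 4.4]
gripper_width: 0.39
```

```bash
python3 -m crank '[[0,-0.2,0,0],[0,-0.3,0,0],[0,-0.3,0,0],[0,-0.3,0,0],[0,-0.3,0,0],[0,-0.2,0,0],[0,0,0,0],[0,0,0,0]]'; python3 -m crank '[[0,-0.2,0,0],[0,-0.2,0,0],[0,-0.2,0,0],[0,0,0,0],[0,0,0,0]]';python3 -c "
from h import *
to([.5566,.1907,.0266],-89.85);print(manip.state()['ft_torque'])"
```

```text
time: 11.27
tool_pos: [0.5352, 0.1899, 0.0267]
tool_rot: [0.003, 0.708, -0.706, -0.002]
contact_force: [-13.0, -6.8, 15.0]
gripper_width: 0.387
time: 11.68
tool_pos: [0.5411, 0.1899, 0.0267]
tool_rot: [0.003, 0.708, -0.706, -0.002]
contact_force: [-12.1, -5.3, 13.8]
gripper_width: 0.387
pos [0.5411 0.1899 0.0267] ang -89.85 cm in tool [-0.08 -1.55  0.  ] turn units -0.001 F [-12.08  -5.27  13.82] t 11.68 w 0.387
[-0.97237681  1.47875782 -0.22156728]
```

```bash
python3 -m crank '[[0.03,0,-0.05,0],[0,0,0,0],[0,0,0,0]]';python3 -m crank '[[0,0,-0.05,0],[0,0,0,0],[0,0,0,0]]';python3 -c "
from h import *
to([.5566,.1907,.0266],-89.85);print(manip.state()['ft_torque'])
for n in('scene','top'):grab(n,n[0]+'4')
a=cv2.imread('pics/s4.png')[140:270,200:360];cv2.imwrite('pics/s4c.png',cv2.resize(a,None,fx=4,fy=4,interpolation=2))
a=cv2.imread('pics/t4.png')[165:265,215:315];cv2.imwrite('pics/t4c.png',cv2.resize(a,None,fx=5,fy=5,interpolation=2))
"
```

```text
time: 11.93
tool_pos: [0.5412, 0.1899, 0.0267]
tool_rot: [0.003, 0.708, -0.706, -0.002]
contact_force: [-10.3, -4.5, 10.9]
gripper_width: 0.39
time: 12.18
tool_pos: [0.5413, 0.1899, 0.0268]
tool_rot: [0.003, 0.708, -0.706, -0.002]
contact_force: [-7.5, -4.6, 7.9]
gripper_width: 0.392
pos [0.5413 0.1899 0.0268] ang -89.86 cm in tool [-0.08 -1.53  0.01] turn units -0.001 F [-7.48 -4.59  7.86] t 12.18 w 0.392
[-0.67907847  1.00902671 -0.11361447]
```

View pics/s4c.png

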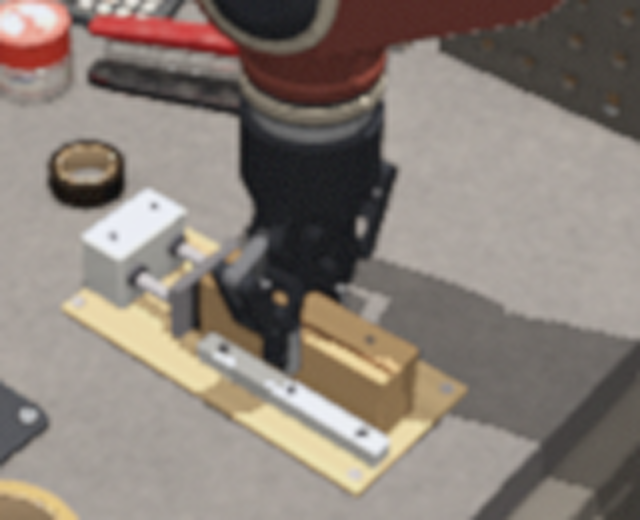

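View pics/t4c.png

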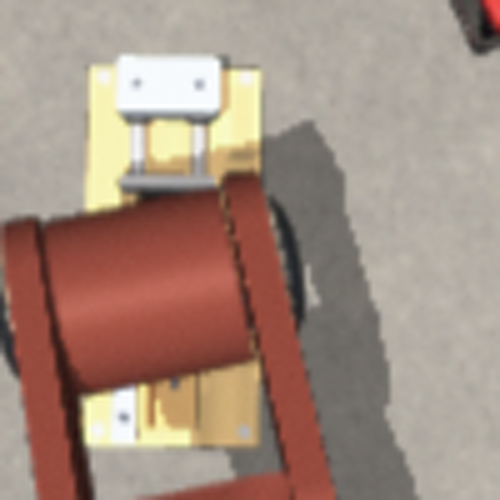

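```bash
python3 -m crank '[[0,0,-0.09,0],[0,0,0,0],[0,0,0,0]]';python3 -m crank '[[0,-0.2,0,0],[0,-0.2,0,0],[0,-0.1,0,0],[0,0,0,0],[0,0,0,0]]';python3 -c "
from h import *
to([.5566,.1907,.0266],-89.85);print(manip.state()['ft_torque'])"
```

```text
time: 12.53
tool_pos: [0.5417, 0.1899, 0.0269]
tool_rot: [0.002, 0.708, -0.706, -0.001]
contact_force: [-4.1, -4.2, 1.5]
gripper_width: 0.387
time: 12.95
tool_pos: [0.5465, 0.1899, 0.0268]
tool_rot: [0.002, 0.708, -0.706, -0.001]
contact_force: [-4.4, -3.4, 2.0]
gripper_width: 0.387
pos [0.5465 0.1899 0.0268] ang -89.87 cm in tool [-0.08 -1.01  0.02] turn units -0.003 F [-4.43 -3.44  1.96] t 12.95 w 0.387
[-0.67347729  0.7036816  -0.20914251]
```

```bash
python3 -m crank '[[0,-0.2,0,0],[0,-0.2,0,0],[0,-0.1,0,0],[0,0,0,0],[0,0,0,0]]';cat > look.py <<'E'
from h import *
import sys
k=sys.argv[1]
to([.5566,.1907,.0266],-89.85);print(manip.state()['ft_torque'])
for n in('scene','top'):grab(n,n[0]+k)
a=cv2.imread(f'pics/s{k}.png')[160:260,210:340]
a=cv2.resize(a,None,fx=4,fy=4,interpolation=2)[:400]
b=cv2.resize(cv2.imread(f'pics/t{k}.png')[170:220,225:275],None,fx=8,fy=8,interpolation=2)[:400,:270+130]
cv2.imwrite(f'pics/c{k}.png',cv2.resize(np.hstack([a,b]),(800,345)))
for q in('t0','t4','t'+k):
    f=dict(np.load(f'pics/{q}.npz'));hh=cv2.cvtColor(f['img'],cv2.COLOR_RGB2GRAY).astype(float)
    # grey-level column profile across the plate top, jig y ~ +22 (left part)
    print(q,np.round(hh[184:208,241:246].mean(1)).astype(int).tolist())
E
python3 look.py 5
```

```text
time: 13.37
tool_pos: [0.551, 0.1899, 0.0268]
tool_rot: [0.003, 0.708, -0.706, -0.002]
contact_force: [-6.6, -5.0, 3.4]
gripper_width: 0.39
pos [0.551  0.1899 0.0268] ang -89.88 cm in tool [-0.08 -0.56  0.02] turn units -0.005 F [-6.58 -5.02  3.4 ] t 13.37 w 0.39
[-0.60339179  1.01764605 -0.31337335]Traceback (most recent call last):
  File "look.py", line 11, in <module>
    f=dict(np.load(f'pics/{q}.npz'));hh=cv2.cvtColor(f['img'],cv2.COLOR_RGB2GRAY).astype(float)
           ~~~~~~~^^^^^^^^^^^^^^^^^
    fid = stack.enter_context(open(os.fspath(file), "rb"))
                              ~~~~^^^^^^^^^^^^^^^^^^^^^^^
FileNotFoundError: [Errno 2] No such file or directory: 'pics/t0.npz'
```

View pics/c5.png

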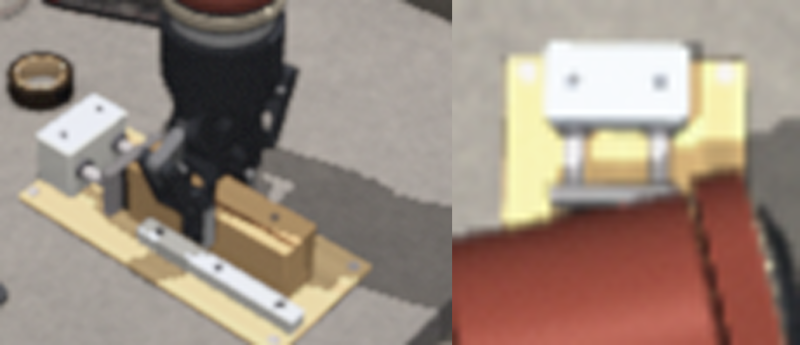

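```bash
cp pics/top0.npz pics/t0.npz
cat > plate.py <<'E'
from h import *
import sys
for q in sys.argv[1:]:
    f=dict(np.load(f'pics/{q}.npz'));hh=cv2.cvtColor(f['img'],cv2.COLOR_RGB2GRAY).astype(float)
    print(q,'L',np.round(hh[186:206,239:241].mean(1)).astype(int).tolist(),'M',np.round(hh[186:206,245:251].mean(1)).astype(int).tolist())
E
python3 plate.py t0 t4 t5; python3 -c "
from h import *
f=dict(np.load('pics/t5.npz'))
for x in(65,70,73,75,85,95,105,115):print(x,proj(f,[.5416+x/1e3,.19,.05]))"
```

```text
t0 L [241, 166, 136, 178, 224, 230, 230, 230, 232, 231, 232, 231, 228, 205, 231, 233, 164, 144, 220, 232] M [241, 167, 130, 196, 225, 230, 230, 231, 230, 231, 231, 231, 226, 175, 225, 234, 163, 80, 49, 103]
t4 L [247, 176, 146, 188, 232, 238, 238, 238, 238, 238, 238, 236, 216, 184, 180, 169, 122, 128, 166, 140] M [247, 177, 139, 206, 233, 237, 237, 237, 238, 237, 218, 186, 170, 145, 163, 167, 112, 56, 45, 56]
t5 L [247, 178, 145, 188, 232, 238, 238, 236, 220, 208, 183, 178, 180, 126, 130, 93, 65, 66, 70, 76] M [247, 178, 139, 207, 233, 237, 235, 196, 174, 169, 144, 162, 171, 101, 59, 62, 69, 76, 81, 84]
65 [247.92860289 203.9488625 ]
70 [247.93673031 202.21085648]
73 [247.94160219 201.16903202]
75 [247.9448482  200.47488989]
85 [247.96105543 197.00906067]
95 [247.97722471 193.55134626]
105 [247.99335618 190.10171817]
115 [248.00944997 186.66014808]
```

```bash
python3 -m crank '[[0,-0.15,0,0],[0,-0.2,0,0],[0,-0.15,0,0],[0,-0.1,0,0],[0,0,0,0],[0,0,0,0],[0,0,0,0]]';python3 look.py 6; python3 plate.py t5 t6
```

```text
time: 14.05
tool_pos: [0.5562, 0.1899, 0.0269]
tool_rot: [0.004, 0.708, -0.706, -0.003]
contact_force: [-10.9, -5.1, 6.4]
gripper_width: 0.39
pos [0.5562 0.1899 0.0269] ang -89.89 cm in tool [-0.08 -0.04  0.03] turn units -0.007 F [-10.87  -5.08   6.42] t 14.05 w 0.39
[-0.69128452  1.33587535 -0.36046834]
t0 [245, 245, 241, 162, 113, 125, 195, 209, 210, 211, 212, 212, 212, 211, 206, 178, 229, 235, 157, 95, 110, 158, 224, 231]
t4 [249, 249, 247, 172, 120, 132, 205, 218, 220, 219, 221, 221, 211, 179, 160, 137, 165, 167, 109, 69, 74, 67, 63, 66]
t6 [249, 250, 247, 172, 121, 141, 205, 200, 172, 160, 152, 172, 172, 105, 60, 61, 68, 74, 79, 84, 87, 91, 94, 95]
t5 L [247, 178, 145, 188, 232, 238, 238, 236, 220, 208, 183, 178, 180, 126, 130, 93, 65, 66, 70, 76] M [247, 178, 139, 207, 233, 237, 235, 196, 174, 169, 144, 162, 171, 101, 59, 62, 69, 76, 81, 84]
t6 L [247, 177, 146, 188, 232, 236, 220, 210, 194, 186, 184, 129, 88, 64, 64, 70, 76, 81, 86, 88] M [247, 178, 139, 207, 230, 196, 174, 170, 158, 168, 149, 89, 63, 68, 74, 80, 84, 88, 90, 93]
```

View pics/c6.png

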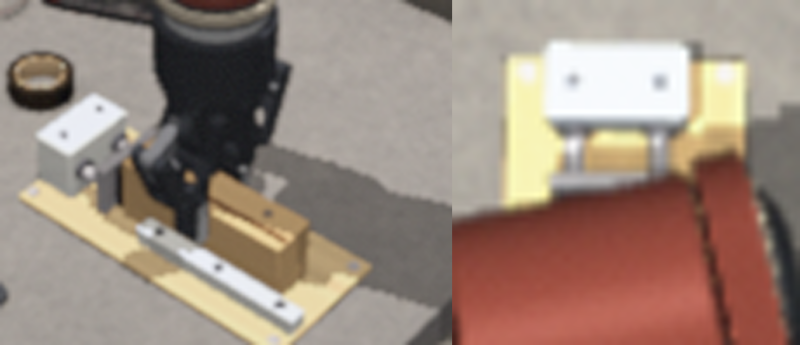

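```bash
for i in 1 2 3; do python3 -m crank '[[0,0,0,0],[0,0,0,0],[0,0,0,0],[0,0,0,0],[0,0,0,0],[0,0,0,0],[0,0,0,0],[0,0,0,0],[0,0,0,0],[0,0,0,0]]' | grep -E 'time|pos|force'; done
python3 look.py 7|head -2; python3 plate.py t6 t7
python3 - <<'E'
from h import *
a=cv2.imread('pics/s7.png')[175:260,220:330];cv2.imwrite('pics/s7c.png',cv2.resize(a,None,fx=7,fy=7,interpolation=2))
f=dict(np.load('pics/s7.npz'))
# predicted rail top corners at the nominal pose, to compare with the picture
x0,y0=.5416,.1900
for dx,dy in((-.065,.017),(-.065,-.017)):
    for z in(.056,.006): print(dx,dy,z,np.round((proj(f,[.5562+dx,y0+dy,z])-[220,175])*7,0))
for dx in(-.075,.055): print('fence in top',dx,np.round((proj(f,[x0+dx,y0+.017,.02])-[220,175])*7,0))
E
```

```text
time: 14.98
tool_pos: [0.5562, 0.1899, 0.0269]
contact_force: [-11.5, -5.2, 6.6]
time: 15.82
tool_pos: [0.5562, 0.1899, 0.0269]
contact_force: [-10.7, -5.2, 6.1]
time: 16.65
tool_pos: [0.5562, 0.1899, 0.0269]
contact_force: [-10.9, -4.7, 6.2]
pos [0.5562 0.1899 0.0269] ang -89.89 cm in tool [-0.08 -0.04  0.03] turn units -0.007 F [-10.91  -4.67   6.19] t 16.65 w 0.391
[-0.71671657  1.37851979 -0.36096429]
t6 L [247, 177, 146, 188, 232, 236, 220, 210, 194, 186, 184, 129, 88, 64, 64, 70, 76, 81, 86, 88] M [247, 178, 139, 207, 230, 196, 174, 170, 158, 168, 149, 89, 63, 68, 74, 80, 84, 88, 90, 93]
t7 L [247, 178, 145, 188, 232, 236, 220, 209, 194, 186, 185, 128, 89, 65, 62, 70, 76, 80, 84, 88] M [247, 178, 139, 207, 230, 196, 173, 170, 159, 168, 148, 89, 63, 68, 75, 79, 84, 88, 90, 94]
-0.065 0.017 0.056 [482. 397.]
-0.065 0.017 0.006 [475. 508.]
-0.065 -0.017 0.056 [548. 338.]
-0.065 -0.017 0.006 [538. 449.]
fence in top -0.075 [540. 515.]
fence in top 0.055 [224. 327.]
```

View pics/s7c.png

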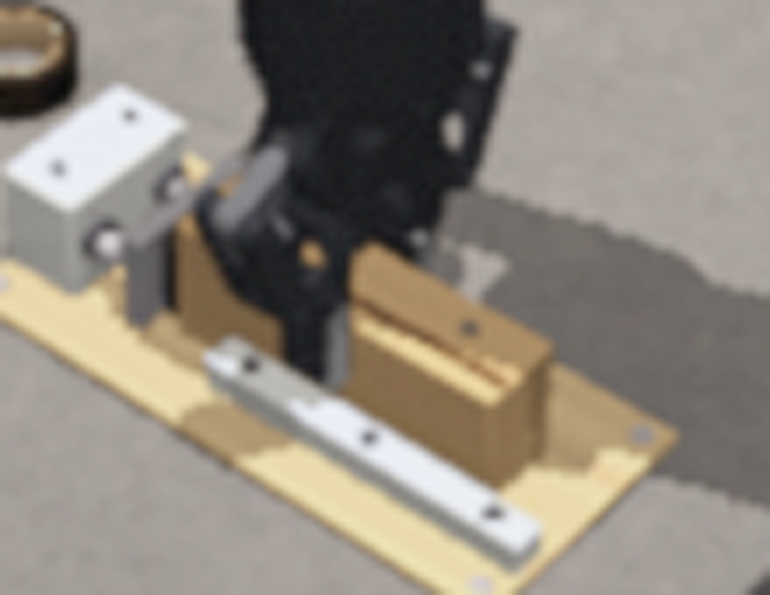

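```bash
python3 -c "
from h import *
f=dict(np.load('pics/t7.npz'));g=dict(np.load('pics/top0.npz'))
d=np.abs(f['img'].astype(int)-g['img'].astype(int)).sum(2)
for n,(r0,r1,c0,c1) in dict(stapler=(125,178,290,322),tape=(203,240,150,187),glue=(142,180,341,358)).items(): print(n,int((d[r0:r1,c0:c1]>90).sum()))
print(manip.job_done())"
```

```text
stapler 0
tape 0
glue 0
the job is handed in; nothing more can be done
None
```

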